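# Tighten the monitor-mast clamp screw to its mark with the T-handle hex key

### The arm

A 6-joint arm with a two-finger parallel gripper is mounted at the origin on the work surface. World frame = base frame: x ahead of the robot, y to its left, z up, the work surface at z = 0. Lengths are in m, angles in rad, forces in N, time in s.
With the tool pointing down it reaches from about 0.3 to 0.875 m from the base axis. Payload 6.4 kg.
Tool frame: the origin (TCP) lies midway between the tips of the shut fingers; the grasp point (between the pads) lies 19 mm behind it (ctrl.pinch_z is the distance from the TCP to the grasp point, in m); z points along the fingers, y is the line along which they close (so a half turn about z gives the same grasp; the last joint's range is limited). The gripper opens to 85 mm and grips with 20 to 120 N. Pads are 22 mm wide; open, the fingers measure 114 mm over their backs; the gripper's body (76 mm by 85 mm) begins 54 mm behind the grasp point. The pads swing forward as they close: fully open they stand 13 mm farther back than shut.
Start: joints at [-1.46, 0.181, 1.607, -0, 1.354, -0.206], TCP at [0.179, -0.546, 0.231] pointing down, gripper open.
Joint ranges: [-2.99, 2.99], [-0.89, 2.07], [0.3, 2.58], [-1.14, 4.28], [0, 2.63], [-3.12, 3.12]. Speed limits (rad/s): [2.57, 2.57, 3.01, 3.14, 3.14, 3.14].

### API

Orientations are given as a unit quaternion [w, x, y, z].
In Python, from bench import ctrl gives the robot as it stands.
- The arm moves only by the tool apply_moves, never from a script. Its argument "moves" is a list of rows, each an object with "jaw": the opening, from 0 (shut) to 1 (fully open); "offset": the shift along the tool's x, y, z in mm, a list of three; "rot": the turn, a rotation vector about the tool's x, y, z in degrees, a list of three. In form: [{"jaw": jaw, "offset": [dx, dy, dz], "rot": [ax, ay, az]}, ...]. A call has exactly 5 rows; each row shifts and turns the commanded pose from where the row before left it, along the tool's axes as they then stand; what a row does not reach is not made up. A row lasts 1/8 s, in which the tool goes at most 62.5 mm and 10.7 degrees, less where a joint would pass 70% of its speed; a pose out of reach is approached as far as the arm can. A call is refused whole if a number of a shift passes 62.5 or a number of a turn 10.7, either way. A call with a gripper value outside its range is refused whole. The fingers move at their own pace and stop on an object; the grip force is fixed at half the most. Time passes only in rows, so rows that do not move let the fingers close, or fill a call up. It gives the time, the measured TCP pose, the force, the opening and the grip force at its end, in the units of the state.
- ctrl.get_obs(): the state, without advancing time (a new reading comes with each control period).
- ctrl.camera(name): name is "side" or "top" or "wrist"; returns (picture, depth): 400x640x3 uint8, red, green, blue; 400x640 float32, m along the optical axis (not along the pixel's ray), 0 where there is no reading.
- ctrl.camera_params(name): a dict with "K" (3x3 intrinsics, pixels), "cam_to_world" (4x4, takes a point from camera to world coordinates); the wrist camera has in their place "mount" (4x4, takes a point from camera to tool coordinates, whose origin is the TCP and whose axes are the flange's). Camera axes: x right, y down, z forward; pixel columns grow to the right and rows downward; lengths in m; the calibration is good to about 2 mm. A picture is of the moment at which its call begins: read the wrist's pose just before it. camera_params takes no time and is no camera call.
- ctrl.hand_in(): hands the job in; it is judged then, once.
Trained networks look in the newest picture that a camera, given by its name, has taken for a name from the list of things; names that differ only in an ending like _2 or _b are one class to them, and where a whole thing is asked for, a point or a joint stands for the part that bears it (a point fixed in the world has none). Each returns a list of dicts, best first, with "score" (0 to 1); they miss things now and then, are a little off and sometimes report something else, mostly with a low value. They report only what shows in the picture. A call takes as long as a camera call.
- ctrl.outline_of(camera, target): "region" (400x640 bool, what is visible of it) and "position" ([column, row] in pixels, amid what is visible of it).
The state is a dict: "time_s": time; "q": joint angles; "dq": joint speeds; "joint_efforts": joint torques, N m; "eef_pos": TCP position; "eef_rot": TCP orientation; "wrist_force": force on the tool from outside, world axes, zero at the start; "torque": the same for the moment, N m; "opening": opening from 0.0 (shut) to 1.0 (fully open); "grasp_force": force on a finger pad.
Only numpy, scipy, OpenCV 4.12 (cv2) and the standard library are available. Lean on these libraries where they do the work, as an engineer would, in place of code of your own. Each camera call takes 0.05 s, during which the arm holds its last target. There are 200 camera calls.

### The job

Take the red T-handle hex key out of its wooden stand and seat it fully home in the hex socket of the clamp screw on the monitor-mast foot, feeling for the flats with light pressure and never forcing it. Only once it is fully home, turn the screw clockwise until the yellow line on its head meets the yellow pointer on the foot, then let go and leave the key standing fully home in the screw. Do not disturb the other things on the bench.

Things in the scene. Friction and masses are not known exactly. Their poses are not given: they have to be found in the camera images.
- key: T-handle hex key, 0.25 kg, 99 mm tall, upright in the stand at the start. Origin at its lower tip, z up its axis. Red crossbar on top, 75 to 99 mm above the tip, 90 mm long along x, 20 mm wide along y: grip it across y from above. Below it a round 16 mm shank, a black collar 36 mm across (46 to 51 mm above the tip), then the steel hexagon. It lifts straight out
- key_tip (a point): the key's lower tip, same point and axes as the key's origin. The lowest 6 mm is a lead-in cone, 10 mm across at the tip and 18 mm at its top; above it the hexagon, 19 mm across flats, two of its flats facing along the key's +x and -x
- holder: light wooden stand, 75 x 75 x 49 mm, fixed to the bench, one round 26 mm hole straight down through its middle; the key's collar rests on its top, the key's tip hanging 3 mm above the bench. Origin under its centre at bench height
- foot: grey steel mast foot fixed to the bench, 22 mm thick, 90 mm wide, from -110 to +45 mm along its x. Origin at bench height under the screw's axis. At x = -75 mm a dark pole sleeve 52 mm across, top 62 mm above the bench. At x = 25 to 35 mm a yellow pointer 4 mm wide, 40.5 mm high. Round steel screw head 44 mm across, rim 42.5 mm above the bench
- socket_floor (a point): centre of the floor of the screw's hex socket, on the screw's vertical axis, 24 mm above the bench; axes as the foot. Socket 20 mm across flats, 18 mm deep, mouth 42 mm above the bench. Home = the key's tip on this floor. If the flats do not match, only the cone enters (tip stops 12 mm above the floor): turn the key up to 30 degrees till it drops. Matched: about 6 degrees of play each way
- screw (a joint): screw angle in rad, growing clockwise seen from above; starts at 0 to 0.3. At 1.25 the yellow line on the head meets the yellow pointer on the foot. Stiff (about 0.12 N m), stays where it is left, turns from -0.6 to 2.3. The socket's flats lie at an arbitrary angle to the yellow line, different every time: this value does not tell where the flats are
- drive: bystander: aluminium hard drive 102 x 147 x 26 mm, origin under its centre
- mouse: bystander: black computer mouse 105 x 60 x 30 mm, origin under its centre
- jar: bystander: small clear jar with blue lid, 50 mm across, 55 mm tall, origin under its centre
- driver: bystander: screwdriver with orange handle, 200 mm long, lying flat, origin under its middle

How it is judged:
On the way, in this order (a step that is already met when the one before it is completed fails the run):
1. the key is fully home in the socket before the screw is turned (z of key_tip in the frame of socket_floor below 0.0025 m and horizontal distance between key_tip and socket_floor below 0.004 m and value of joint screw below 0.6 rad), for 0.2 s.
2. the screw is turned to the pointer with the key still fully home (z of key_tip in the frame of socket_floor below 0.004 m and horizontal distance between key_tip and socket_floor below 0.004 m and value of joint screw between 1.09 and 1.41 rad), for 0.2 s.
At the end, for the whole second after the job is handed in: the screw stands at 1.25 rad within 0.16 rad (its yellow line meets the pointer); the key stands in the socket, tip within 3 mm of the floor and 4 mm of the axis, tilted less than 0.15 rad, released and at rest (z of key_tip in the frame of socket_floor below 0.003 m and horizontal distance between key_tip and socket_floor below 0.004 m and value of joint screw between 1.09 and 1.41 rad and angle between key's own z axis and vertical below 0.15 rad and linear speed of key below 0.02 m/s and contact force between the fingers and key below 0.1 N); the robot touches nothing.
It fails at once if the key is forced: more than 40 N between key and foot or screw (contact force between key and foot above 40 N).
It fails at once if the screw is turned (between 0.6 and 1.05 rad) without the key fully home (tip more than 4 mm above the floor) (value of joint screw between 0.6 and 1.05 rad and not (z of key_tip in the frame of socket_floor below 0.004 m and horizontal distance between key_tip and socket_floor below 0.004 m)).
It fails at once if the screw is turned well past the pointer (value of joint screw above 1.5 rad).
It fails at once if a bystander is moved more than 20 mm (distance of any of drive, mouse, jar, driver from where it was at the start of the episode above 0.02 m).
It also fails if it takes over 72 s, if anything falls off the work surface, if the arm or the gripper's body presses on something with over 40 N, if the wrist force passes 120 N, or if a joint passes its speed limit or range.

## Working session

There is one attempt and no reset: what is moved stays moved. The work goes in short steps, Python scripts to look and compute and a tool call to move; the robot and the scene stay as the last step left them, time stands still between calls to the robot, and variables do not carry over. Pictures are saved under pics/ and viewed, at most 10 in all, crops included, and the job is handed in when it is done.

Besides the shell and the picture viewer there is one more tool, called after "Emit:" by a JSON object that holds its "api" and its "payload", one argument or row to a line. apply_moves: Moves the arm, as the interface text tells. Its arguments: {"type":"object","properties":{"moves":{"type":"array"}},"required":["moves"]}

```bash
mkdir -p pics; cat > h.py <<'E'
import numpy as np, cv2
from scipy.spatial.transform import Rotation as R
from bench import ctrl
def rot(q): return R.from_quat([q[1],q[2],q[3],q[0]]).as_matrix()
def T(name):
    p=ctrl.camera_params(name)
    if 'cam_to_world' in p: return np.array(p['K']),np.array(p['cam_to_world'])
    o=ctrl.get_obs(); M=np.eye(4); M[:3,:3]=rot(o['eef_rot']); M[:3,3]=o['eef_pos']
    return np.array(p['K']),M@np.array(p['mount'])
def cloud(d,K,C):
    v,u=np.mgrid[:400,:640]
    P=np.stack([(u-K[0,2])/K[0,0]*d,(v-K[1,2])/K[1,1]*d,d],-1)
    return P@C[:3,:3].T+C[:3,3]
def shot(name,fn=None):
    K,C=T(name); im,d=ctrl.camera(name)
    if fn: cv2.imwrite('pics/'+fn,cv2.cvtColor(im,cv2.COLOR_RGB2BGR))
    return im,d,cloud(d,K,C),K,C
E
python3 - <<'E'
from h import *
im,d,P,K,C=shot('top','top0.png')
print(C.round(3),K.round(1))
for n in ['key','holder','foot','screw','drive','mouse','jar','driver']:
    for r in ctrl.outline_of('top',n)[:1]:
        m=r['region']&(d>0); p=P[m]
        print(n,round(r['score'],2),r['position'],m.sum(),np.median(p,0).round(3),p.min(0).round(3),p.max(0).round(3))
o=ctrl.get_obs();print(o['eef_rot'],o['wrist_force'],ctrl.pinch_z)
M=np.array(ctrl.camera_params('wrist')['mount']);print(M.round(3))
E
```

```text
[[ 0.003 -0.982  0.191  0.445]
 [-1.    -0.002  0.006 -0.034]
 [-0.006 -0.191 -0.982  0.951]
 [ 0.     0.     0.     1.   ]] [[485.6   0.  325.3]
 [  0.  485.6 196.8]
 [  0.    0.    1. ]]
key 0.63 [226.8, 251.6] 733 [0.513 0.146 0.102] [0.469 0.126 0.05 ] [0.556 0.176 0.107]
holder 0.88 [240.5, 256.4] 1098 [0.509 0.131 0.049] [ 0.474  0.111 -0.002] [0.549 0.188 0.103]
foot 0.88 [413.7, 246.3] 3893 [ 0.528 -0.194  0.024] [ 0.447 -0.252 -0.003] [ 0.613 -0.139  0.067]
screw 0.8 [416.2, 228.8] 444 [ 0.562 -0.202  0.042] [ 0.539 -0.224  0.022] [ 0.586 -0.18   0.048]
drive 0.75 [316.1, 128.5] 3769 [ 0.764 -0.005  0.027] [ 0.703 -0.088 -0.002] [0.832 0.078 0.033]
mouse 0.79 [458.6, 148.8] 1561 [ 0.716 -0.288  0.03 ] [ 0.665 -0.334 -0.   ] [ 0.78  -0.253  0.037]
jar 0.61 [172.9, 145.5] 692 [0.719 0.267 0.054] [ 0.7    0.248 -0.002] [0.764 0.315 0.06 ]
driver 0.72 [313.5, 285.8] 879 [ 0.451 -0.003  0.023] [ 0.392 -0.016 -0.002] [0.588 0.016 0.03 ]
[-6.55293675e-05  9.87484732e-01  1.57714614e-01 -1.00145429e-06] [ 0.26571817 -0.48625681  0.71697992] 0.0187
[[ 0.001 -0.961 -0.275  0.071]
 [ 1.     0.001 -0.     0.002]
 [ 0.    -0.275  0.961 -0.142]
 [ 0.     0.     0.     1.   ]]
```

View pics/top0.png

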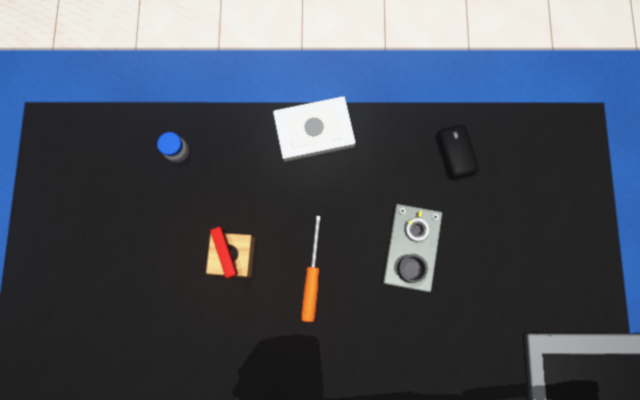

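Emit:
{"api": "apply_moves", "payload": {
  "moves": [
    {"jaw": 1, "offset": [47, -21, 6], "rot": [0, 0, 0]},
    {"jaw": 1, "offset": [47, -21, 6], "rot": [0, 0, 0]},
    {"jaw": 1, "offset": [47, -21, 6], "rot": [0, 0, 0]},
    {"jaw": 1, "offset": [47, -21, 6], "rot": [0, 0, 0]},
    {"jaw": 1, "offset": [47, -21, 6], "rot": [0, 0, 0]}
  ]
}}

```text
time_s: 1.08
eef_pos: [0.3709, -0.3723, 0.2014]
eef_rot: [0.0, 0.987, 0.158, 0.0]
wrist_force: [0.4, -1.5, 0.8]
opening: 1.002
grasp_force: 0.0
```

Emit:
{"api": "apply_moves", "payload": {
  "moves": [
    {"jaw": 1, "offset": [47, -21, 6], "rot": [0, 0, 0]},
    {"jaw": 1, "offset": [47, -21, 6], "rot": [0, 0, 0]},
    {"jaw": 1, "offset": [47, -21, 6], "rot": [0, 0, 0]},
    {"jaw": 1, "offset": [47, -21, 6], "rot": [0, 0, 0]},
    {"jaw": 1, "offset": [47, -21, 6], "rot": [0, 0, 0]}
  ]
}}

```text
time_s: 1.7
eef_pos: [0.5616, -0.1992, 0.1713]
eef_rot: [0.0, 0.987, 0.158, 0.0]
wrist_force: [-0.7, -0.3, 0.3]
opening: 0.996
grasp_force: 0.0
```

```bash
python3 - <<'E'
from h import *
# key bar from top
im,d,P,K,C=shot('top')
h=cv2.cvtColor(im,cv2.COLOR_RGB2HSV)
m=((h[...,0]<8)|(h[...,0]>172))&(h[...,1]>150)&(h[...,2]>80)&(P[...,2]>.09)&(P[...,1]>.08)&(P[...,1]<.22)
p=P[m][:,:2].astype(np.float32); (c,s,a)=cv2.minAreaRect(p); print('bar',len(p),c,s,a,p.mean(0)); print(cv2.boxPoints((c,s,a)).round(4))
im,d,P,K,C=shot('wrist')
o=ctrl.get_obs();print(o['eef_pos'],o['eef_rot'],o['q'])
np.savez('w1.npz',im=im,d=d,P=P,K=K,C=C)
y=(np.abs(cv2.cvtColor(im,cv2.COLOR_RGB2HSV)[...,0].astype(int)-28)<8)&(cv2.cvtColor(im,cv2.COLOR_RGB2HSV)[...,1]>120)
n,l,st,ce=cv2.connectedComponentsWithStats(y.astype(np.uint8))
for i in range(1,n):
    if st[i,4]>15: print('yel',ce[i],st[i],np.median(P[l==i],0).round(4))
# rim circle: z about 42.5
m=(np.abs(P[...,2]-.0425)<.004)&(np.hypot(P[...,0]-.562,P[...,1]+.202)<.04)
print('rim',P[m].mean(0),P[m].min(0),P[m].max(0))
v,u=np.where(m);cu,cv_=int(u.mean()),int(v.mean());print(cu,cv_)
cr=im[max(0,cv_-75):cv_+75,max(0,cu-100):cu+100]
cv2.imwrite('pics/w1.png',cv2.cvtColor(cv2.resize(cr,None,fx=4,fy=4,interpolation=cv2.INTER_CUBIC),cv2.COLOR_RGB2BGR))
E
```

```text
bar 621 (0.5132187008857727, 0.15045496821403503) (0.09066612273454666, 0.020754944533109665) 20.949556350708008 [0.5120283  0.14919515]
[[0.4672 0.1439]
 [0.4746 0.1246]
 [0.5593 0.157 ]
 [0.5518 0.1764]]
[ 0.56278612 -0.19654766  0.17053778] [-7.53611383e-04  9.87111012e-01  1.60034915e-01  3.28782379e-04] [-0.53577965  0.2860391   1.60769355  0.00166379  1.24832296  0.71303688]
yel [335.92982456 171.52631579] [332 166   8  12  57] [ 0.5926 -0.2067  0.0395]
yel [312.71428571 183.95238095] [310 181   6   7  21] [ 0.5744 -0.1883  0.0428]
yel [118.15447154 235.73658537] [ 103  197   34   78 1230] [ 0.446  -0.002   0.0241]
rim [ 0.56442156 -0.20231497  0.04165076] [ 0.54139192 -0.22367603  0.03850741] [ 0.59660521 -0.18078769  0.04409317]
322 196
```

View pics/w1.png

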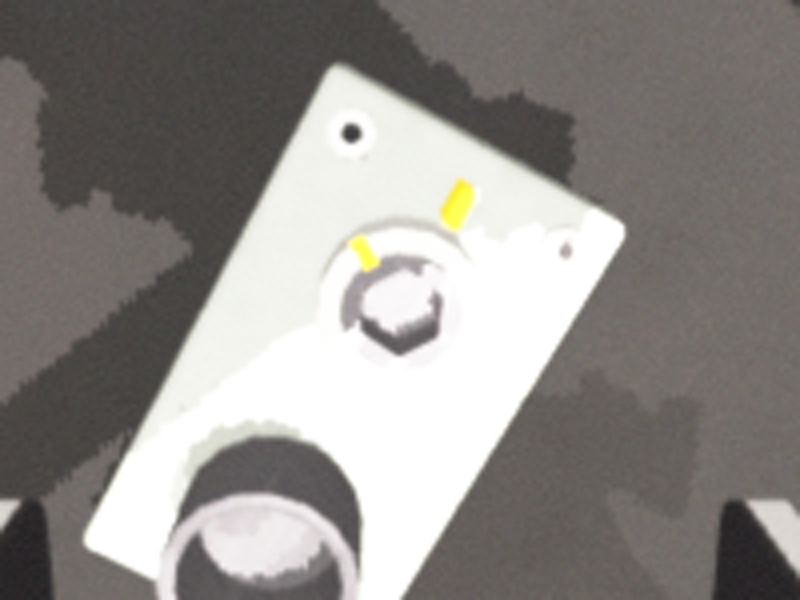

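```bash
python3 - <<'E'
from h import *
z=np.load('w1.npz'); im,P,K,C=z['im'],z['P'],z['K'],z['C']
W=np.linalg.inv(C)
def proj(p): q=p@W[:3,:3].T+W[:3,3]; return np.stack([q[...,0]/q[...,2]*K[0,0]+K[0,2],q[...,1]/q[...,2]*K[1,1]+K[1,2]],-1).astype(np.float32)
cx,cy=.5625,-.2020; S=600; r=.028
i,j=np.mgrid[:S,:S]; X=cx+r*(1-2*i/S); Y=cy+r*(1-2*j/S)   # up=+x, left=+y
uv=proj(np.stack([X,Y,np.full(X.shape,.0425)],-1))
I=cv2.remap(im,uv[...,0],uv[...,1],cv2.INTER_CUBIC)
cv2.imwrite('pics/rect.png',cv2.cvtColor(I,cv2.COLOR_RGB2BGR))
E
```

```text
(no output)
```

View pics/rect.png

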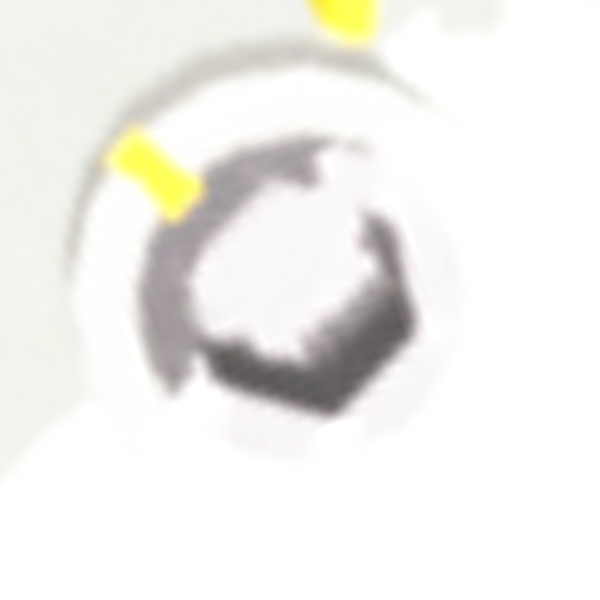

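Emit:
{"api": "apply_moves", "payload": {
  "moves": [
    {"jaw": 1, "offset": [6, -35, -2], "rot": [0, 0, 0]},
    {"jaw": 1, "offset": [6, -35, -2], "rot": [0, 0, 0]},
    {"jaw": 1, "offset": [6, -35, -2], "rot": [0, 0, 0]},
    {"jaw": 1, "offset": [6, -35, -2], "rot": [0, 0, 0]},
    {"jaw": 1, "offset": [6, -35, -2], "rot": [0, 0, 0]}
  ]
}}

```text
time_s: 2.42
eef_pos: [0.534, -0.0242, 0.1816]
eef_rot: [0.0, 0.988, 0.157, 0.0]
wrist_force: [0.6, -0.1, -0.2]
opening: 0.997
grasp_force: 0.0
```

Emit:
{"api": "apply_moves", "payload": {
  "moves": [
    {"jaw": 1, "offset": [6, -35, -2], "rot": [0, 0, 0]},
    {"jaw": 1, "offset": [6, -35, -2], "rot": [0, 0, 0]},
    {"jaw": 1, "offset": [6, -35, -2], "rot": [0, 0, 0]},
    {"jaw": 1, "offset": [6, -35, -2], "rot": [0, 0, 0]},
    {"jaw": 1, "offset": [6, -34, -2], "rot": [0, 0, -2.5]}
  ]
}}

```text
time_s: 3.05
eef_pos: [0.5084, 0.1505, 0.1916]
eef_rot: [0.0, 0.984, 0.18, 0.0]
wrist_force: [-0.4, -0.0, -0.0]
opening: 1.002
grasp_force: 0.0
```

```bash
cat >> h.py <<'E'
def tool(delta,o):
    return (rot(o['eef_rot']).T@np.array(delta)*1000).round(1)
def yaw(o): r=rot(o['eef_rot']); return np.degrees(np.arctan2(r[1,0],r[0,0]))
E
python3 - <<'E'
from h import *
im,d,P,K,C=shot('wrist')
o=ctrl.get_obs();print(o['eef_pos'],yaw(o),rot(o['eef_rot'])[:,2])
h=cv2.cvtColor(im,cv2.COLOR_RGB2HSV)
m=((h[...,0]<8)|(h[...,0]>172))&(h[...,1]>150)&(h[...,2]>60)&(P[...,2]>.094)&(P[...,2]<.115)
p=P[m];c,s,a=cv2.minAreaRect(p[:,:2].astype(np.float32));print(m.sum(),c,np.array(s),a,np.median(p[:,2]),p[:,:2].mean(0))
print(tool(np.array([*c,.071])-o['eef_pos'],o))
E
```

```text
[0.50765314 0.15395656 0.1918576 ] 20.90504469474221 [ 2.95328008e-04  2.29979805e-03 -9.99997312e-01]
2229 (0.5141081809997559, 0.15049149096012115) [0.08948512 0.01991524] 20.681320190429688 0.1014053726160481 [0.51668199 0.15158952]
[  4.7   5.8 120.9]
```

Emit:
{"api": "apply_moves", "payload": {
  "moves": [
    {"jaw": 1, "offset": [4.7, 5.8, 0], "rot": [0, 0, 0]},
    {"jaw": 1, "offset": [0, 0, 45], "rot": [0, 0, 0]},
    {"jaw": 1, "offset": [0, 0, 45], "rot": [0, 0, 0]},
    {"jaw": 1, "offset": [0, 0, 31], "rot": [0, 0, 0]},
    {"jaw": 1, "offset": [0, 0, 0], "rot": [0, 0, 0]}
  ]
}}

```text
time_s: 3.72
eef_pos: [0.5133, 0.1444, 0.0678]
eef_rot: [-0.0, 0.984, 0.178, -0.003]
wrist_force: [-0.1, 0.0, 0.9]
opening: 1.002
grasp_force: 0.0
```

Emit:
{"api": "apply_moves", "payload": {
  "moves": [
    {"jaw": 0, "offset": [0, 0, 0], "rot": [0, 0, 0]},
    {"jaw": 0, "offset": [0, 0, 0], "rot": [0, 0, 0]},
    {"jaw": 0, "offset": [0, 0, 0], "rot": [0, 0, 0]},
    {"jaw": 0, "offset": [0, 0, 0], "rot": [0, 0, 0]},
    {"jaw": 0, "offset": [0, 0, 0], "rot": [0, 0, 0]}
  ]
}}

```text
time_s: 4.35
eef_pos: [0.5153, 0.1475, 0.0713]
eef_rot: [-0.001, 0.984, 0.179, 0.001]
wrist_force: [-2.1, 5.3, 5.1]
opening: 0.224
grasp_force: 58.4
```

Emit:
{"api": "apply_moves", "payload": {
  "moves": [
    {"jaw": 0, "offset": [0, 0, -10], "rot": [0, 0, 0]},
    {"jaw": 0, "offset": [0, 0, -20], "rot": [0, 0, 0]},
    {"jaw": 0, "offset": [0, 0, -30], "rot": [0, 0, 0]},
    {"jaw": 0, "offset": [0, 0, -30], "rot": [0, 0, 0]},
    {"jaw": 0, "offset": [0, 0, 0], "rot": [0, 0, 0]}
  ]
}}

```text
time_s: 4.97
eef_pos: [0.517, 0.146, 0.163]
eef_rot: [0.001, 0.984, 0.179, 0.003]
wrist_force: [0.4, -0.2, -3.0]
opening: 0.232
grasp_force: 58.4
```

Emit:
{"api": "apply_moves", "payload": {
  "moves": [
    {"jaw": 0, "offset": [0, 0, 0], "rot": [0, 0, 0]},
    {"jaw": 0, "offset": [0, 0, 0], "rot": [0, 0, 0]},
    {"jaw": 0, "offset": [0, 0, 0], "rot": [0, 0, 0]},
    {"jaw": 0, "offset": [0, 0, 0], "rot": [0, 0, 0]},
    {"jaw": 0, "offset": [0, 0, 0], "rot": [0, 0, 0]}
  ]
}}

```text
time_s: 5.6
eef_pos: [0.515, 0.1461, 0.1601]
eef_rot: [-0.0, 0.984, 0.179, -0.0]
wrist_force: [0.4, 0.5, -2.5]
opening: 0.231
grasp_force: 58.4
```

```bash
python3 - <<'E'
from h import *
o=ctrl.get_obs();im,d,P,K,C=shot('wrist','w2.png')
print(o['eef_pos'],yaw(o),rot(o['eef_rot'])[:,2],o['opening'],o['q'],o['wrist_force'])
def bar(n,im,P):
    h=cv2.cvtColor(im,cv2.COLOR_RGB2HSV)
    m=((h[...,0]<8)|(h[...,0]>172))&(h[...,1]>150)&(h[...,2]>50)
    m&=np.linalg.norm(P-o['eef_pos'],axis=-1)<.08
    t=(P[m]-o['eef_pos'])@rot(o['eef_rot'])*1000
    print(n,m.sum(),np.percentile(t,[0.5,2,50,98,99.5],axis=0).round(1))
bar('w',im,P)
im,d,P,K,C=shot('side','s2.png');bar('s',im,P)
im,d,P,K,C=shot('top');bar('t',im,P)
E
```

```text
[0.51501458 0.14610463 0.16008072] 20.649079330362873 [-3.19443763e-04 -1.19663395e-05 -9.99999949e-01] 0.23051721093563793 [5.45604237e-02 1.69446085e-01 1.77263963e+00 5.87118864e-06
 1.19982656e+00 1.26496021e+00] [ 0.3687473   0.48194958 -2.53602979]
w 6738 [[-26.   -7.5 -73.2]
 [-24.4  -7.2 -32.4]
 [ 14.3   2.5 -30.9]
 [ 44.4  11.8 -19.3]
 [ 44.6  12.2 -13.1]]
s 428 [[-47.1  -9.4 -48.1]
 [-46.7  -5.8 -32.5]
 [-21.5   9.3 -24.4]
 [ 40.6  12.2 -10.6]
 [ 42.2  41.3  -9.9]]
t 269 [[-46.3  -7.  -35.7]
 [-46.2  -6.8 -35. ]
 [-31.8   4.1 -31.6]
 [-14.1  11.8 -17.7]
 [-12.5  11.9 -15.3]]
```

View pics/w2.png

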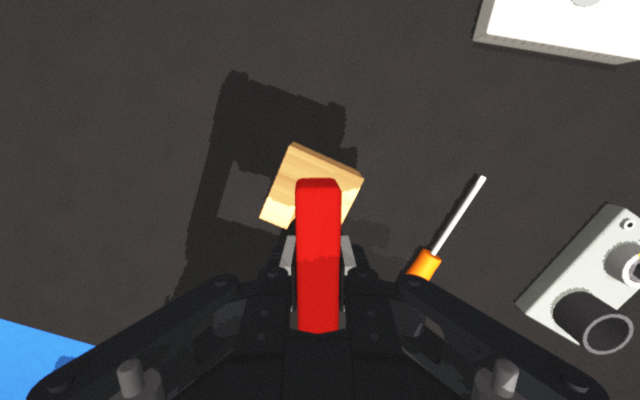

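View pics/s2.png

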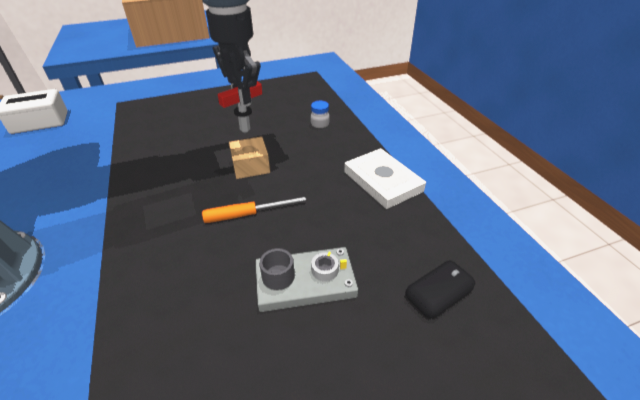

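Emit:
{"api": "apply_moves", "payload": {
  "moves": [
    {"jaw": 0, "offset": [-7.8, 34, 0], "rot": [0, 0, 0]},
    {"jaw": 0, "offset": [-7.8, 34, 0], "rot": [0, 0, 0]},
    {"jaw": 0, "offset": [-7.8, 34, 0], "rot": [0, 0, 0]},
    {"jaw": 0, "offset": [-7.8, 34, 0], "rot": [0, 0, 0]},
    {"jaw": 0, "offset": [-7.8, 34, 0], "rot": [0, 0, 0]}
  ]
}}

```text
time_s: 6.38
eef_pos: [0.5387, -0.0279, 0.1605]
eef_rot: [0.0, 0.984, 0.179, 0.0]
wrist_force: [1.3, 0.4, -2.6]
opening: 0.23
grasp_force: 58.8
```

Emit:
{"api": "apply_moves", "payload": {
  "moves": [
    {"jaw": 0, "offset": [-7.8, 34, 0], "rot": [0, 0, 0]},
    {"jaw": 0, "offset": [-7.8, 34, 0], "rot": [0, 0, 0]},
    {"jaw": 0, "offset": [-7.8, 34, 0], "rot": [0, 0, 0]},
    {"jaw": 0, "offset": [-7.8, 34, 0], "rot": [0, 0, 0]},
    {"jaw": 0, "offset": [-7.8, 34, 0], "rot": [0, 0, 0]}
  ]
}}

```text
time_s: 7.0
eef_pos: [0.5621, -0.2007, 0.1603]
eef_rot: [0.0, 0.984, 0.179, 0.0]
wrist_force: [1.2, -0.4, -2.5]
opening: 0.229
grasp_force: 58.8
```

Emit:
{"api": "apply_moves", "payload": {
  "moves": [
    {"jaw": 0, "offset": [0, 0, 0], "rot": [0, 0, -8.8]},
    {"jaw": 0, "offset": [0, 0, 0], "rot": [0, 0, -8.8]},
    {"jaw": 0, "offset": [0, 0, 0], "rot": [0, 0, -8.8]},
    {"jaw": 0, "offset": [0, 0, 15], "rot": [0, 0, 0]},
    {"jaw": 0, "offset": [0, 0, 15], "rot": [0, 0, 0]}
  ]
}}

```text
time_s: 7.62
eef_pos: [0.5617, -0.1993, 0.1289]
eef_rot: [-0.0, 0.917, 0.398, -0.0]
wrist_force: [0.3, 0.1, -2.4]
opening: 0.226
grasp_force: 60.8
```

Emit:
{"api": "apply_moves", "payload": {
  "moves": [
    {"jaw": 0, "offset": [0, 0, 0], "rot": [0, 0, 0]},
    {"jaw": 0, "offset": [0, 0, 0], "rot": [0, 0, 0]},
    {"jaw": 0, "offset": [0, 0, 0], "rot": [0, 0, 0]},
    {"jaw": 0, "offset": [0, 0, 0], "rot": [0, 0, 0]},
    {"jaw": 0, "offset": [0, 0, 0], "rot": [0, 0, 0]}
  ]
}}

```text
time_s: 8.25
eef_pos: [0.5622, -0.1996, 0.1306]
eef_rot: [0.0, 0.917, 0.399, 0.0]
wrist_force: [0.1, -0.1, -3.0]
opening: 0.226
grasp_force: 60.5
```

```bash
python3 - <<'E'
from h import *
o=ctrl.get_obs();im,d,P,K,C=shot('side')
print(o['eef_pos'],yaw(o),o['opening'],o['q'],o['wrist_force'])
print(tool(np.array([.562,-.199,o['eef_pos'][2]])-o['eef_pos'],o))
W=np.linalg.inv(C);q=W[:3,:3]@np.array([.562,-.2,.05])+W[:3,3];u=int(q[0]/q[2]*K[0,0]+K[0,2]);v=int(q[1]/q[2]*K[1,1]+K[1,2])
cr=im[v-70:v+50,u-80:u+80]
cv2.imwrite('pics/s3.png',cv2.cvtColor(cv2.resize(cr,None,fx=5,fy=5,interpolation=cv2.INTER_CUBIC),cv2.COLOR_RGB2BGR))
def pr(p):
    q=W[:3,:3]@np.array(p)+W[:3,3];return ((q[0]/q[2]*K[0,0]+K[0,2]-u+80)*5).round(),((q[1]/q[2]*K[1,1]+K[1,2]-v+70)*5).round()
print('mouth',pr([.5615,-.1995,.0425]),pr([.5625,-.202,.0425]))
E
```

```text
[ 0.56216167 -0.19962043  0.1306364 ] 47.04493281084986 0.2262415943319272 [-5.39991924e-01  3.33161552e-01  1.63505390e+00  2.26277957e-05
  1.17278493e+00  2.09706706e-01] [ 0.05845379 -0.06225155 -2.99852424]
[ 0.3 -0.5 -0. ]
mouth (np.float64(402.0), np.float64(369.0)) (np.float64(408.0), np.float64(374.0))
```

View pics/s3.png

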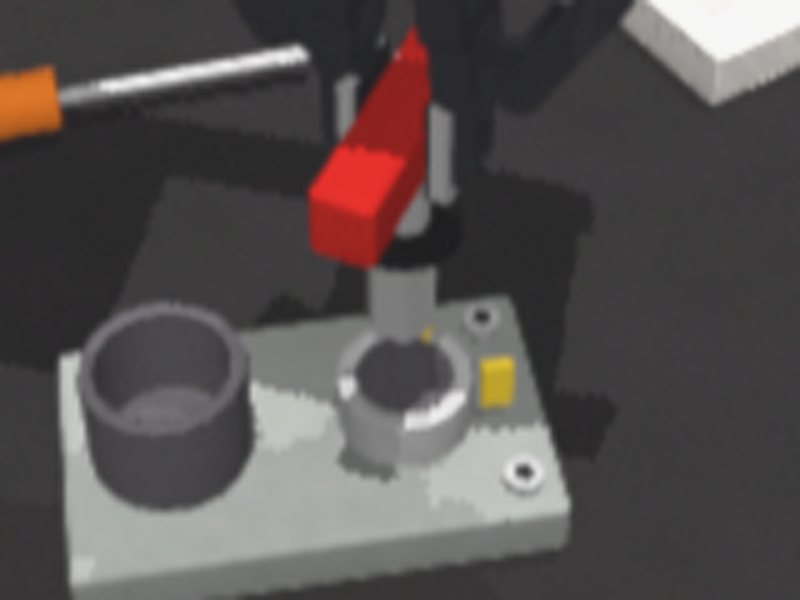

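Emit:
{"api": "apply_moves", "payload": {
  "moves": [
    {"jaw": 0, "offset": [0, 0, 8], "rot": [0, 0, 0]},
    {"jaw": 0, "offset": [0, 0, 8], "rot": [0, 0, 0]},
    {"jaw": 0, "offset": [0, 0, 4], "rot": [0, 0, 0]},
    {"jaw": 0, "offset": [0, 0, 2], "rot": [0, 0, 0]},
    {"jaw": 0, "offset": [0, 0, 2], "rot": [0, 0, 0]}
  ]
}}

```text
time_s: 8.93
eef_pos: [0.5621, -0.1996, 0.1062]
eef_rot: [0.0, 0.917, 0.399, 0.0]
wrist_force: [-0.2, -0.3, -2.9]
opening: 0.226
grasp_force: 60.6
```

Emit:
{"api": "apply_moves", "payload": {
  "moves": [
    {"jaw": 0, "offset": [0, 0, 1], "rot": [0, 0, 0]},
    {"jaw": 0, "offset": [0, 0, 1], "rot": [0, 0, 0]},
    {"jaw": 0, "offset": [0, 0, 0.5], "rot": [0, 0, 0]},
    {"jaw": 0, "offset": [0, 0, 0], "rot": [0, 0, 0]},
    {"jaw": 0, "offset": [0, 0, 0], "rot": [0, 0, 0]}
  ]
}}

```text
time_s: 9.55
eef_pos: [0.5621, -0.1996, 0.1039]
eef_rot: [0.0, 0.917, 0.399, 0.0]
wrist_force: [-0.4, 0.4, -3.4]
opening: 0.226
grasp_force: 60.8
```

No contact yet; continuing in small steps.

Emit:
{"api": "apply_moves", "payload": {
  "moves": [
    {"jaw": 0, "offset": [0, 0, 0.5], "rot": [0, 0, 0]},
    {"jaw": 0, "offset": [0, 0, 0.5], "rot": [0, 0, 0]},
    {"jaw": 0, "offset": [0, 0, 0.5], "rot": [0, 0, 0]},
    {"jaw": 0, "offset": [0, 0, 0.5], "rot": [0, 0, 0]},
    {"jaw": 0, "offset": [0, 0, 0], "rot": [0, 0, 0]}
  ]
}}

```text
time_s: 10.18
eef_pos: [0.5625, -0.2, 0.1019]
eef_rot: [0.001, 0.917, 0.399, 0.0]
wrist_force: [1.7, -1.7, -1.4]
opening: 0.224
grasp_force: 60.7
```

Emit:
{"api": "apply_moves", "payload": {
  "moves": [
    {"jaw": 0, "offset": [0, 0, 0.5], "rot": [0, 0, 0]},
    {"jaw": 0, "offset": [0, 0, 0.5], "rot": [0, 0, 0]},
    {"jaw": 0, "offset": [0, 0, 0.5], "rot": [0, 0, 0]},
    {"jaw": 0, "offset": [0, 0, 0.5], "rot": [0, 0, 0]},
    {"jaw": 0, "offset": [0, 0, 0], "rot": [0, 0, 0]}
  ]
}}

```text
time_s: 10.8
eef_pos: [0.5624, -0.1998, 0.1]
eef_rot: [0.0, 0.917, 0.399, 0.0]
wrist_force: [3.0, -2.9, -1.2]
opening: 0.223
grasp_force: 60.6
```

Emit:
{"api": "apply_moves", "payload": {
  "moves": [
    {"jaw": 0, "offset": [0, 0.5, 0], "rot": [0, 0, 0]},
    {"jaw": 0, "offset": [0, 0.2, 0.5], "rot": [0, 0, 0]},
    {"jaw": 0, "offset": [0, 0, 0.5], "rot": [0, 0, 0]},
    {"jaw": 0, "offset": [0, 0, 0.5], "rot": [0, 0, 0]},
    {"jaw": 0, "offset": [0, 0, 0.5], "rot": [0, 0, 0]}
  ]
}}

```text
time_s: 11.42
eef_pos: [0.5625, -0.2, 0.0978]
eef_rot: [-0.0, 0.917, 0.399, 0.0]
wrist_force: [2.4, -3.0, -0.0]
opening: 0.221
grasp_force: 60.6
```

Emit:
{"api": "apply_moves", "payload": {
  "moves": [
    {"jaw": 0, "offset": [0, 0, 0.5], "rot": [0, 0, 0]},
    {"jaw": 0, "offset": [0, 0, 0.5], "rot": [0, 0, 0]},
    {"jaw": 0, "offset": [0, 0, 0.5], "rot": [0, 0, 0]},
    {"jaw": 0, "offset": [0, 0, 0.5], "rot": [0, 0, 0]},
    {"jaw": 0, "offset": [0, 0, 0], "rot": [0, 0, 0]}
  ]
}}

```text
time_s: 12.05
eef_pos: [0.5625, -0.2, 0.0957]
eef_rot: [-0.0, 0.917, 0.399, -0.0]
wrist_force: [2.2, -2.4, -2.2]
opening: 0.223
grasp_force: 60.6
```

Emit:
{"api": "apply_moves", "payload": {
  "moves": [
    {"jaw": 0, "offset": [0, 0.5, 0], "rot": [0, 0, 0]},
    {"jaw": 0, "offset": [0, 0, 0.5], "rot": [0, 0, 0]},
    {"jaw": 0, "offset": [0, 0, 0.5], "rot": [0, 0, 0]},
    {"jaw": 0, "offset": [0, 0, 0.5], "rot": [0, 0, 0]},
    {"jaw": 0, "offset": [0, 0, 0.5], "rot": [0, 0, 0]}
  ]
}}

```text
time_s: 12.68
eef_pos: [0.5626, -0.2002, 0.0936]
eef_rot: [-0.0, 0.917, 0.399, -0.0]
wrist_force: [1.9, -1.1, -1.1]
opening: 0.223
grasp_force: 60.6
```

Emit:
{"api": "apply_moves", "payload": {
  "moves": [
    {"jaw": 0, "offset": [0, 0, 0.5], "rot": [0, 0, 0]},
    {"jaw": 0, "offset": [0, 0, 0.5], "rot": [0, 0, 0]},
    {"jaw": 0, "offset": [0, 0, 0], "rot": [0, 0, 0]},
    {"jaw": 0, "offset": [0, 0, 0], "rot": [0, 0, 0]},
    {"jaw": 0, "offset": [0, 0, 0], "rot": [0, 0, 0]}
  ]
}}

```text
time_s: 13.3
eef_pos: [0.5627, -0.2002, 0.0926]
eef_rot: [-0.0, 0.917, 0.399, -0.0]
wrist_force: [0.3, -0.3, -2.8]
opening: 0.227
grasp_force: 60.4
```

Emit:
{"api": "apply_moves", "payload": {
  "moves": [
    {"jaw": 0, "offset": [0, 0, 0.5], "rot": [0, 0, 0]},
    {"jaw": 0, "offset": [0, 0, 0.5], "rot": [0, 0, 0]},
    {"jaw": 0, "offset": [0, 0, 0], "rot": [0, 0, 0]},
    {"jaw": 0, "offset": [0, 0, 0], "rot": [0, 0, 0]},
    {"jaw": 0, "offset": [0, 0, 0], "rot": [0, 0, 0]}
  ]
}}

```text
time_s: 13.92
eef_pos: [0.5629, -0.2003, 0.092]
eef_rot: [-0.0, 0.917, 0.399, -0.0]
wrist_force: [-0.5, 1.0, 2.3]
opening: 0.224
grasp_force: 61.4
```

Emit:
{"api": "apply_moves", "payload": {
  "moves": [
    {"jaw": 0, "offset": [0, 0, 0.5], "rot": [0, 0, 0]},
    {"jaw": 0, "offset": [0, 0, 0], "rot": [0, 0, 0]},
    {"jaw": 0, "offset": [0, 0, 0], "rot": [0, 0, 0]},
    {"jaw": 0, "offset": [0, 0, 0], "rot": [0, 0, 0]},
    {"jaw": 0, "offset": [0, 0, 0], "rot": [0, 0, 0]}
  ]
}}

```text
time_s: 14.55
eef_pos: [0.563, -0.2004, 0.0919]
eef_rot: [0.0, 0.917, 0.399, 0.0]
wrist_force: [-1.8, 1.7, 6.6]
opening: 0.225
grasp_force: 62.2
```

Emit:
{"api": "apply_moves", "payload": {
  "moves": [
    {"jaw": 0, "offset": [0, 0, 0], "rot": [0, 0, 4]},
    {"jaw": 0, "offset": [0, 0, 0], "rot": [0, 0, 4]},
    {"jaw": 0, "offset": [0, 0, 0], "rot": [0, 0, 4]},
    {"jaw": 0, "offset": [0, 0, 0], "rot": [0, 0, 4]},
    {"jaw": 0, "offset": [0, 0, 0], "rot": [0, 0, 4]}
  ]
}}

```text
time_s: 15.18
eef_pos: [0.5631, -0.201, 0.0919]
eef_rot: [0.001, 0.972, 0.233, 0.0]
wrist_force: [-2.9, 0.0, 3.9]
opening: 0.224
grasp_force: 61.7
```

```bash
cat > m.py <<'E'
from h import *
import sys
o=ctrl.get_obs();print(o['eef_pos'],yaw(o),o['wrist_force'],o['torque'],o['q'][5])
for n in ['top','side']:
    im,d,P,K,C=shot(n)
    h=cv2.cvtColor(im,cv2.COLOR_RGB2HSV)
    m=(np.abs(h[...,0].astype(int)-27)<9)&(h[...,1]>90)&(np.hypot(P[...,0]-.565,P[...,1]+.2)<.05)
    k,l,st,ce=cv2.connectedComponentsWithStats(m.astype(np.uint8))
    for i in range(1,k):
        p=np.median(P[l==i],0)
        for c in [(.5625,-.2015)]:
            print(n,ce[i].round(1),st[i,4],p.round(4),np.degrees(np.arctan2(p[1]-c[1],p[0]-c[0])).round(1))
    if len(sys.argv)>1 and n==sys.argv[2]:
        u,v=(323,260) if n=='side' else (417,228)
        cv2.imwrite('pics/'+sys.argv[1],cv2.cvtColor(cv2.resize(im[v-50:v+40,u-60:u+60],None,fx=6,fy=6,interpolation=cv2.INTER_CUBIC),cv2.COLOR_RGB2BGR))
E
python3 m.py
```

```text
[ 0.56309383 -0.20095267  0.09192808] 26.941921243102158 [-2.88213959  0.04234529  3.93331352] [-0.12332423  0.39555725  0.09477595] 0.5603264666998153
side [342.9 263.9] 70 [ 0.5904 -0.2072  0.0326] -11.5
```

Emit:
{"api": "apply_moves", "payload": {
  "moves": [
    {"jaw": 0, "offset": [0, 0, 0], "rot": [0, 0, 4]},
    {"jaw": 0, "offset": [0, 0, 0], "rot": [0, 0, 4]},
    {"jaw": 0, "offset": [0, 0, 0], "rot": [0, 0, 4]},
    {"jaw": 0, "offset": [0, 0, 0], "rot": [0, 0, 4]},
    {"jaw": 0, "offset": [0, 0, 0], "rot": [0, 0, 4]}
  ]
}}

```text
time_s: 15.9
eef_pos: [0.563, -0.2014, 0.0919]
eef_rot: [0.001, 0.998, 0.061, 0.0]
wrist_force: [-3.3, -1.8, 5.0]
opening: 0.223
grasp_force: 61.6
```

```bash
python3 m.py s4.png side
```

```text
[ 0.56295617 -0.20143952  0.09192383] 7.034307717087417 [-3.30481325 -1.80494418  4.95446026] [-0.54716484  0.6344094   0.12198874] 0.9077214164511398
side [334.2 255.8] 5 [ 0.5705 -0.2166  0.0709] -62.1
side [342.9 264.1] 67 [ 0.5902 -0.2076  0.0325] -12.5
```

View pics/s4.png

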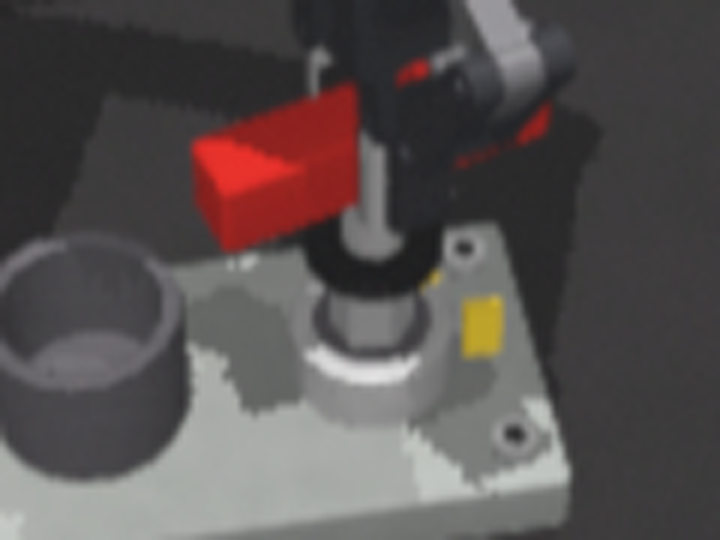

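```bash
python3 - <<'E'
from h import *
K,C=T('side')
def on(u,v,z):
    r=C[:3,:3]@np.array([(u-K[0,2])/K[0,0],(v-K[1,2])/K[1,1],1]);return C[:3,3]+r*(z-C[2,3])/r[2]
def px(a,b): return 263+(a+.5)/6-.5,210+(b+.5)/6-.5
L=on(*px(431,281),.0425); l=on(*px(298,345),.0425); r=on(*px(447,345),.0425); f=on(*px(372,382),.0425)
Pt=on(*px(483,299),.0405)
sl=on(*px(90,320),.062)
print(L,Pt,l,r,f)
for c in [(.5615,-.1995),(.5625,-.2016),(.5628,-.2005)]:
    print(c,*[np.degrees(np.arctan2(q[1]-c[1],q[0]-c[0])).round(1) for q in (L,Pt)],*[np.hypot(q[0]-c[0],q[1]-c[1]).round(4) for q in (L,Pt,l,r,f)])
E
```

```text
[ 0.5802354  -0.19482027  0.0425    ] [ 0.59155882 -0.20380941  0.0405    ] [ 0.53997101 -0.20280181  0.0425    ] [ 0.5762398  -0.21623787  0.0425    ] [ 0.55383747 -0.22063178  0.0425    ]
(0.5615, -0.1995) 14.0 -8.2 0.0193 0.0304 0.0218 0.0223 0.0225
(0.5625, -0.2016) 20.9 -4.3 0.019 0.0291 0.0226 0.0201 0.0209
(0.5628, -0.2005) 18.0 -6.6 0.0183 0.0289 0.0229 0.0207 0.022
```

Emit:
{"api": "apply_moves", "payload": {
  "moves": [
    {"jaw": 0, "offset": [0, 0, 0], "rot": [0, 0, 4.5]},
    {"jaw": 0, "offset": [0, 0, 0], "rot": [0, 0, 4.5]},
    {"jaw": 0, "offset": [0, 0, 0], "rot": [0, 0, 4.5]},
    {"jaw": 0, "offset": [0, 0, 0], "rot": [0, 0, 4.5]},
    {"jaw": 0, "offset": [0, 0, 0], "rot": [0, 0, 3]}
  ]
}}

```text
time_s: 16.62
eef_pos: [0.5625, -0.2019, 0.0919]
eef_rot: [0.001, 0.993, -0.121, -0.0]
wrist_force: [-4.9, -4.2, 5.7]
opening: 0.227
grasp_force: 61.5
```

Emit:
{"api": "apply_moves", "payload": {
  "moves": [
    {"jaw": 0, "offset": [0, 0, 0], "rot": [0, 0, 0]},
    {"jaw": 0, "offset": [0, 0, 0], "rot": [0, 0, 0]},
    {"jaw": 0, "offset": [0, 0, 0], "rot": [0, 0, 0]},
    {"jaw": 0, "offset": [0, 0, 0], "rot": [0, 0, 0]},
    {"jaw": 0, "offset": [0, 0, 0], "rot": [0, 0, 0]}
  ]
}}

```text
time_s: 17.25
eef_pos: [0.5625, -0.2019, 0.0919]
eef_rot: [0.001, 0.993, -0.121, -0.0]
wrist_force: [-4.6, -4.2, 5.4]
opening: 0.219
grasp_force: 61.4
```

```bash
python3 m.py s5.png side
```

```text
[ 0.56252176 -0.20186952  0.09189696] -13.843902195416572 [-4.6084089  -4.2387492   5.40377158] [-0.89246606  1.02952594  0.0295242 ] 1.2720546317862274
side [335.4 259.1] 14 [ 0.5798 -0.1998  0.0427] 5.6
side [342.9 263.9] 69 [ 0.5902 -0.2071  0.0325] -11.5
```

View pics/s5.png

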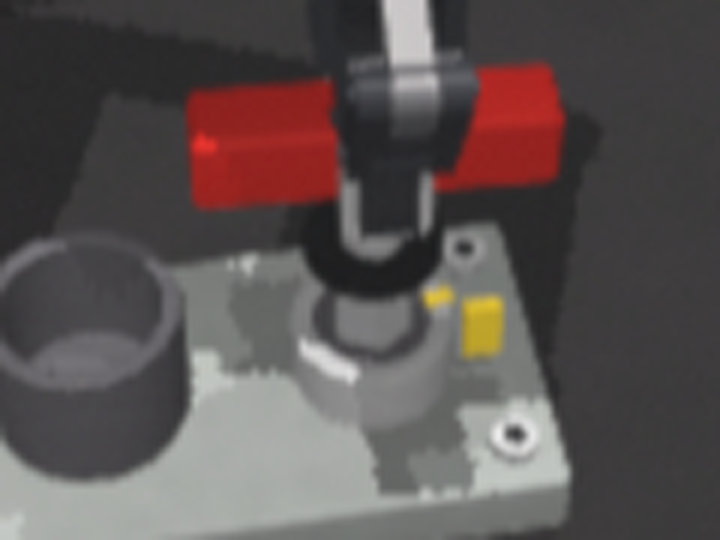

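Emit:
{"api": "apply_moves", "payload": {
  "moves": [
    {"jaw": 0, "offset": [-0.4, 0.6, 0], "rot": [0, 0, 0]},
    {"jaw": 0, "offset": [0, 0, 0], "rot": [0, 0, 2.5]},
    {"jaw": 0, "offset": [0, 0, 0], "rot": [0, 0, 2.5]},
    {"jaw": 0, "offset": [0, 0, 0], "rot": [0, 0, 2]},
    {"jaw": 0, "offset": [0, 0, 0], "rot": [0, 0, 0]}
  ]
}}

```text
time_s: 17.98
eef_pos: [0.5622, -0.2021, 0.0919]
eef_rot: [0.001, 0.983, -0.181, 0.0]
wrist_force: [-3.8, -2.4, 5.3]
opening: 0.223
grasp_force: 61.4
```

```bash
python3 m.py s6.png side
```

```text
[ 0.56219404 -0.20209063  0.09194299] -20.859227048732762 [-3.81516946 -2.37159803  5.27551959] [-0.64779648  0.86450347  0.07041072] 1.393357329120044
side [336.2 260.2] 13 [ 0.5806 -0.2024  0.0422] -2.8
side [342.9 263.9] 70 [ 0.5904 -0.2075  0.0319] -12.1
```

View pics/s6.png

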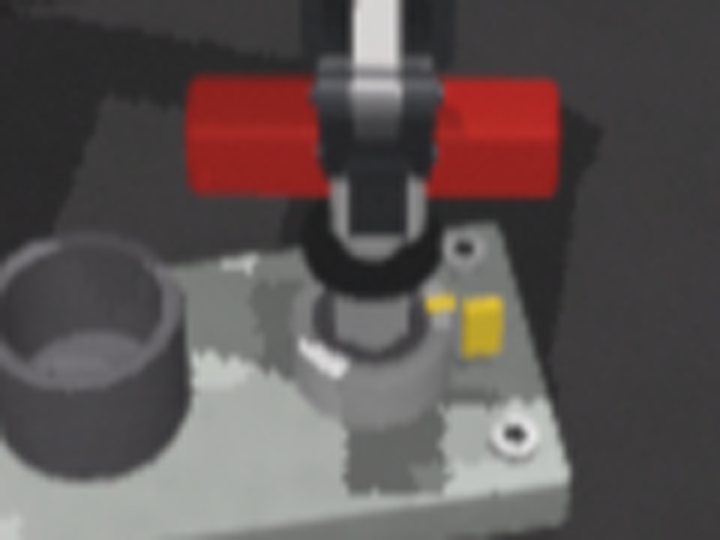

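Emit:
{"api": "apply_moves", "payload": {
  "moves": [
    {"jaw": 0, "offset": [-0.3, 0.4, -0.4], "rot": [0, 0, -2]},
    {"jaw": 0.35, "offset": [0, 0, 0], "rot": [0, 0, 0]},
    {"jaw": 0.6, "offset": [0, 0, 0], "rot": [0, 0, 0]},
    {"jaw": 1, "offset": [0, 0, 0], "rot": [0, 0, 0]},
    {"jaw": 1, "offset": [0, 0, 0], "rot": [0, 0, 0]}
  ]
}}

```text
time_s: 18.7
eef_pos: [0.562, -0.2009, 0.0916]
eef_rot: [-0.0, 0.986, -0.165, -0.0]
wrist_force: [0.0, 0.8, 0.4]
opening: 0.957
grasp_force: 0.0
```

Emit:
{"api": "apply_moves", "payload": {
  "moves": [
    {"jaw": 1, "offset": [0, 0, 0], "rot": [0, 0, 0]},
    {"jaw": 1, "offset": [0, 0, 0], "rot": [0, 0, 0]},
    {"jaw": 1, "offset": [0, 0, -10], "rot": [0, 0, 0]},
    {"jaw": 1, "offset": [0, 0, -20], "rot": [0, 0, 0]},
    {"jaw": 1, "offset": [0, 0, -30], "rot": [0, 0, 0]}
  ]
}}

```text
time_s: 19.32
eef_pos: [0.5617, -0.201, 0.153]
eef_rot: [-0.0, 0.986, -0.165, -0.0]
wrist_force: [-0.2, 1.1, 0.4]
opening: 1.003
grasp_force: 0.0
```

Emit:
{"api": "apply_moves", "payload": {
  "moves": [
    {"jaw": 1, "offset": [0, 0, -40], "rot": [0, 0, 0]},
    {"jaw": 1, "offset": [0, 0, -20], "rot": [0, 0, 0]},
    {"jaw": 1, "offset": [0, 0, 0], "rot": [0, 0, 0]},
    {"jaw": 1, "offset": [0, 0, 0], "rot": [0, 0, 0]},
    {"jaw": 1, "offset": [0, 0, 0], "rot": [0, 0, 0]}
  ]
}}

```text
time_s: 19.95
eef_pos: [0.5612, -0.2007, 0.2104]
eef_rot: [-0.0, 0.986, -0.165, -0.001]
wrist_force: [0.7, -0.5, -0.9]
opening: 1.003
grasp_force: 0.0
```

```bash
python3 m.py s7.png side; python3 - <<'E'
from h import *
im,d,P,K,C=shot('top')
h=cv2.cvtColor(im,cv2.COLOR_RGB2HSV)
m=((h[...,0]<8)|(h[...,0]>172))&(h[...,1]>150)&(h[...,2]>60)&(np.abs(P[...,0]-.56)<.08)&(np.abs(P[...,1]+.2)<.08)
p=P[m];print(m.sum(),np.percentile(p,[2,50,98],axis=0).round(4))
E
```

```text
[ 0.5612257  -0.20070397  0.21040008] -18.950042353107687 [ 0.72728049 -0.48469303 -0.90378873] [0.01414104 0.029709   0.01917784] 1.359149621083468
side [336.1 260.1] 14 [ 0.5801 -0.2031  0.0426] -5.1
side [342.9 263.8] 68 [ 0.5904 -0.2072  0.0325] -11.5
24 [[ 0.5174 -0.2017  0.1215]
 [ 0.5224 -0.1969  0.1231]
 [ 0.5328 -0.1934  0.1257]]
```

View pics/s7.png

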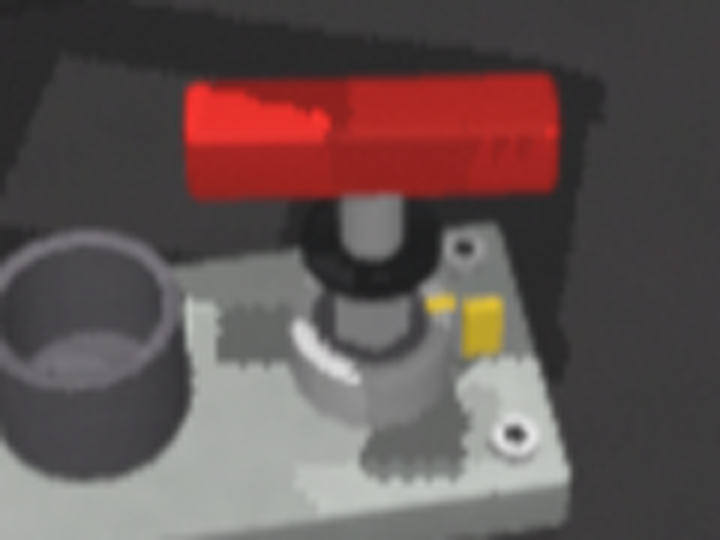

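```bash
python3 -c "
from bench import ctrl
print(ctrl.hand_in())"
```

```text
the job is handed in; nothing more can be done
None
```

I handed the job in, with no verdict returned: the key is released and standing fully home in the screw, the yellow line is within a few degrees of the pointer by the side camera (9° allowed), and the highest force I saw was about 8 N.

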